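# Gauge a sanded box and log the result

### The arm

A 6-joint arm with a two-finger parallel gripper is mounted at the origin on the work surface. World frame = base frame: x ahead of the robot, y to its left, z up, the work surface at z = 0. Lengths are in m, angles in rad, forces in N, time in s.
With the tool pointing down it reaches from about 0.25 to 0.775 m from the base axis. Payload 8.9 kg.
Tool frame: the origin (TCP) lies on the centre line of the jaws, within the pads' length; the fingertips stand 14 mm ahead of it and the grasp point (between the pads) lies 5 mm behind it; z points along the fingers, y is the line along which they close (so a half turn about z gives the same grasp; the last joint's range is limited). The gripper opens to 85 mm and grips with 20 to 120 N. Pads are 22 mm wide; open, the fingers measure 114 mm over their backs; the gripper's body (76 mm by 85 mm) begins 54 mm behind the grasp point. The pads swing forward as they close: fully open they stand 13 mm farther back than shut.
Start: joints at [-1.305, 0.291, -0.153, 1.127, 0, 1.431], TCP at [0.207, -0.483, 0.245] pointing down, gripper open.
Joint ranges: [-2.52, 2.52], [-0.91, 1.74], [-1.3, 1.37], [-1.96, 2.02], [-1.52, 1.47], [-3.14, 3.14]. Speed limits (rad/s): [2.22, 2.22, 2.79, 3.14, 3.14, 3.14].

### API

Orientations are given as a rotation vector (axis times angle).
In Python, from plant import r gives the robot as it stands.
- The arm moves only by the shell command python3 -m creep 'ROWS' [FORCE]. ROWS is JSON, one flat list of numbers, 7 for each row, row after row: the shift along the tool's x, y, z in m, then the turn, a rotation vector about the tool's x, y, z in degrees, then the opening, from -1 (shut) to 1 (fully open). In form: [tx, ty, tz, ax, ay, az, hand, tx, ty, tz, ax, ay, az, hand, ...]. A call has 1 to 20 rows; each row shifts and turns the commanded pose from where the row before left it, along the tool's axes as they then stand; what a row does not reach is not made up. A row lasts 1/12 s, in which the tool goes at most 41.7 mm and 7.16 degrees, less where a joint would pass 70% of its speed; a pose out of reach is approached as far as the arm can. A call is refused whole if a number of a shift passes 0.0417 or a number of a turn 7.16, either way. A call with a gripper value outside its range is refused whole. The fingers move at their own pace and stop on an object; FORCE is the grip in N (left out, the last holds). Time passes only in rows, so rows that do not move let the fingers close. It gives the time, the measured TCP pose, the force, the opening and the grip force at its end, in the units of the state.
- r.get_obs(): the state, without advancing time (a new reading comes with each control period).
- r.read_camera(name): name is "scene" or "top" or "wrist"; returns a dict with "img" (384x512x3 uint8, blue, green, red), "fx", "fy", "cx", "cy" (pixels), "origin" and "rotation" of the camera in the world. Camera axes: x right, y up, looking along -z (the intrinsics and any distortion apply to the point x, -y, -z); pixel columns grow to the right and rows downward; lengths in m; the calibration is good to about 2 mm. A picture is of the moment at which its call begins. There is no depth.
- r.sign_off(): hands the job in; it is judged then, once.
The state is a dict: "time": time; "joint_positions": joint angles; "qvel": joint speeds; "joint_torque": joint torques, N m; "position": TCP position; "orientation": TCP orientation; "ft_force": force on the tool from outside, world axes, zero at the start; "moment": the same for the moment, N m; "width": finger opening in m; "grasp_force": force on a finger pad.
Only numpy, scipy, OpenCV 4.12 (cv2) and the standard library are available. Lean on these libraries where they do the work, as an engineer would, in place of code of your own. Each camera call takes 0.05 s, during which the arm holds its last target. There are 200 camera calls.

### The job

Gauge the width of the black box waiting in the yellow-marked bay: slide it between the jaws and back against the fence (open the jaw first if it is in the way), then gently slide the orange-posted jaw shut on it until the red pointer stands in the green band, never driving the plunger to its end stop, and leave it so. Then flip the tally lever fully over to the green side if the box is the slim, right size (the jaw's white mark reads green), or to the red side if it is the wide one. Leave the box on the brown sheet and the other things on the bench where they are.

Things in the scene. Friction and masses are not known exactly. Their poses are not given: they have to be found in the camera images.
- gauge: Bench caliper, fixed. Origin on the table under the fence's front face; y runs along the fence, z up, the waiting bay is towards -x. Aluminium fence: x 0 to 30, y -130 to 150, 40 mm high, with a 30 mm high scale ledge behind to x=48. Blue plunger housing: x -65 to 1, y 90 to 150, 50 mm high. A gauged box has its back on the fence (its centre at x=-31 mm), between plunger and jaw.
- plunger_face (a point): Centre of the plunger's round steel measuring face (24 mm across), 25 mm above the table, at x=-31 mm, y=+70 mm in the gauge frame when out; it faces the jaw (-y of the gauge). Plunger face, jaw face and fence are polished (friction about 0.15), so the closing jaw slides a loose box up to the plunger and squares it.
- plunger (a joint): Travel of the spring plunger in m: 0 = out, +y of the gauge when pressed, end stop at 0.016. Spring 300 N/m with 1.2 N preload: about 2.1 N at 0.003, 4.5 N at 0.011 (the green band).
- jaw (a joint): Travel of the sliding jaw in m: 0 = fully open, 0.115 = stop; closes along gauge +y and stays where left (7 N friction, more than the spring). Gap to the free plunger face: 0.130 minus this value. Steel jaw plate: gauge x -61 to -1, 14 mm thick, up to z=50 mm, face at gauge y = value - 0.060. White mark behind the fence reads red on the ledge below 0.086, green above.
- jaw_post (a point): Centre of the orange upright post on the jaw's carriage, 18 mm across, from 51 to 93 mm above the table (this point at 72), for pushing the jaw either way. At gauge x=+15 mm, y = jaw value - 78 mm. The carriage below it is 36 mm long in y, x 3 to 33, top at 51 mm.
- box_slim: Right-size box: black, open-topped, 62 mm deep (x) by 44 mm wide (y) by 50 mm high, walls 8 mm, about 0.16 kg. Origin at the centre of its underside. Starts in the bay or on the sheet. The width (y) is what is gauged.
- box_wide: Oversize box: as the slim one but 58 mm wide (y). Starts in the place the other does not have.
- sheet: Brown paper sheet, 140 x 140 mm, flat on the table; origin at its centre. The box lying on it at the start stays there.
- tally (a joint): Angle of the lever in rad: 0 = at its stop leaning to the green block (-x of tally_base), 1.0 = at its stop leaning to the red one (+x). Starts about upright, stays where left (0.06 N m friction). It turns about tally_base's y axis at 22 mm height; its black ball, 26 mm across, is 70 mm from that axis: 83 mm above the table and 34 mm off centre at either stop, 92 mm high when upright.
- tally_base: Grey base of the tally lever, fixed, 70 x 50 x 25 mm, with a green block on its -x side and a red one on its +x side (12 mm high, to 72 mm from the centre). Origin under its centre, the lever swings in its x-z plane.
- finish_bottle: Bystander: bottle, 60 mm across, 160 mm high, upright; origin under its centre.
- sanding_block: Bystander: cork sanding block 112 x 62 x 34 mm; origin under its centre.
- dust_brush: Bystander: brush lying on the table; origin near its middle.
- screw_cup: Bystander: white cup, 70 mm across, 70 mm high; origin under its centre.
- offcut: Bystander: wood offcut 120 x 45 x 20 mm; origin under its centre.
- bay (a point): Centre, on the table, of the waiting bay: 110 x 110 mm, marked with flat yellow lines on three sides, open towards the fence. At gauge x=-125, y=+5 mm.
- pointer (a point): Top of the red pointer on the blue housing, 59 mm above the table, 2 mm thick; it moves with the plunger. The green band under it spans plunger values 0.003 to 0.011.
Things that resemble listed ones, but are neither listed nor needed, are in the scene too. What is shaped like the box_wide but pink is not meant.

How it is judged:
By the outcome, as a careful person would: the job done as asked, in the order asked, and still so for the second after the job is handed in, with the robot touching nothing.
It also fails if it takes over 67 s, if anything falls off the work surface, if the arm or the gripper's body presses on something with over 40 N, if the wrist force passes 120 N, or if a joint passes its speed limit or range.

## Working session

There is one attempt and no reset: what is moved stays moved. The work goes in short steps, Python scripts to look and compute and a shell command to move; the robot and the scene stay as the last step left them, time stands still between calls to the robot, and variables do not carry over. Pictures are saved under pics/ and viewed, at most 10 in all, crops included, and the job is handed in when it is done.

```bash
mkdir -p pics; ls; python3 - <<'E'
from plant import r
import cv2, numpy as np
for n in("top","scene"):
    c=r.read_camera(n); cv2.imwrite(f"pics/{n}0.png",c["img"]); print(n,[np.round(c[k],4).tolist() for k in("fx","fy","cx","cy","origin","rotation")],[k for k in c])
o=r.get_obs(); print(o)
E
```

```text
pics
top [445.3409, 445.3409, 255.1747, 189.2005, [0.4396, -0.0138, 1.5704], [0.0698, -0.0654, -1.5897]] ['img', 'fx', 'fy', 'cx', 'cy', 'origin', 'rotation']
scene [418.2198, 418.2198, 252.3567, 197.4845, [1.2612, 0.463, 1.0846], [0.3818, 0.7393, 2.056]] ['img', 'fx', 'fy', 'cx', 'cy', 'origin', 'rotation']
{'time': 0.1, 'joint_positions': array([-1.30531931e+00,  2.91234322e-01, -1.54037869e-01,  1.12669387e+00,
       -2.45768181e-05,  1.43151837e+00]), 'qvel': array([-0.00013308, -0.00200777,  0.00375052,  0.00028511,  0.00203729,
       -0.00158325]), 'joint_torque': array([ 2.20977003e-03, -5.37979531e+01,  3.31918108e+01,  9.35884716e-03,
       -1.97372401e-04,  5.65721464e-06]), 'position': array([ 0.2066508 , -0.48221637,  0.24478917]), 'orientation': array([-3.07633531e+00, -6.31222233e-01,  1.54333863e-04]), 'ft_force': array([-0.50031961,  1.22181367, -0.58269122]), 'moment': array([0.0394457 , 0.00241642, 0.04354589]), 'grasp_force': 0.0, 'width': 0.08541899165462839}
```

View pics/top0.png

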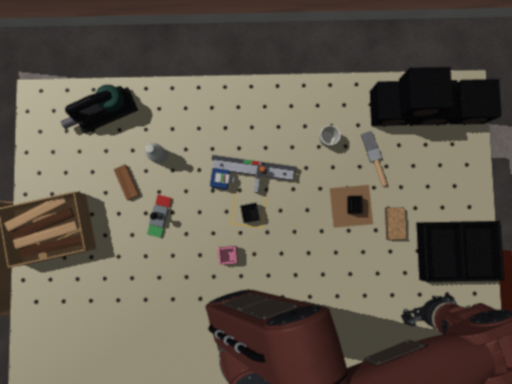

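View pics/scene0.png

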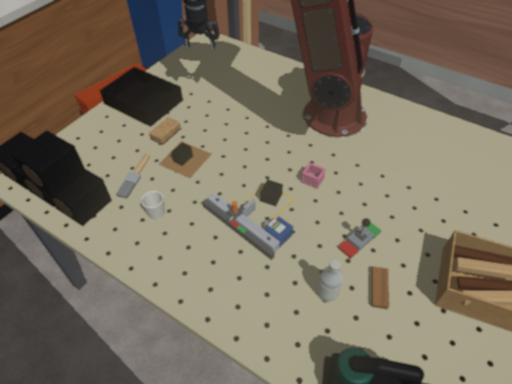

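```bash
cat > h.py <<'E'
import cv2, numpy as np
from scipy.spatial.transform import Rotation as R
def ray(c,u,v):
    d=np.array([(u-c["cx"])/c["fx"],-(v-c["cy"])/c["fy"],-1.]); return R.from_rotvec(c["rotation"]).apply(d)
def plane(c,u,v,z):
    d=ray(c,u,v);o=np.array(c["origin"]); return o+d*(z-o[2])/d[2]
def proj(c,p):
    q=R.from_rotvec(c["rotation"]).inv().apply(np.atleast_2d(p)-np.array(c["origin"]))
    return np.c_[c["cx"]+c["fx"]*q[:,0]/-q[:,2], c["cy"]-c["fy"]*q[:,1]/-q[:,2]]
def tri(cs,uvs):
    A=np.zeros((3,3));b=np.zeros(3)
    for c,(u,v) in zip(cs,uvs):
        d=ray(c,u,v);d/=np.linalg.norm(d);P=np.eye(3)-np.outer(d,d);A+=P;b+=P@np.array(c["origin"])
    return np.linalg.solve(A,b)
E
python3 - <<'E'
import cv2, numpy as np
from h import *
from plant import r
i=cv2.imread("pics/top0.png")
cv2.imwrite("pics/topc.png",cv2.resize(i[140:260,130:290],None,fx=5,fy=5,interpolation=cv2.INTER_CUBIC))
c=r.read_camera("top")
for n,u,v in[("bay",250,212),("fence l",213,163),("fence r",295,175),("tally",160,215),("sheet",352,206),("pink",228,255),("bottle",150,157),("box",250,212)]: print(n,plane(c,u,v,0.03).round(3))
o=r.get_obs();w=r.read_camera("wrist");T=R.from_rotvec(o["orientation"])
print("wrist in tool",T.inv().apply(w["origin"]-o["position"]).round(4),(T.inv()*R.from_rotvec(w["rotation"])).as_matrix().round(3).tolist(),T.as_matrix().round(3).tolist(),w["fx"])
E
```

```text
bay [0.493 0.009 0.03 ]
fence l [0.667 0.135 0.03 ]
fence r [ 0.619 -0.15   0.03 ]
tally [0.489 0.32  0.03 ]
sheet [ 0.507 -0.344  0.03 ]
pink [0.348 0.087 0.03 ]
bottle [0.693 0.355 0.03 ]
box [0.493 0.009 0.03 ]
wrist in tool [ 0.0756  0.0004 -0.1277] [[-0.001, 0.956, 0.294], [1.0, 0.001, -0.0], [-0.0, 0.294, -0.956]] [[0.919, 0.394, -0.0], [0.394, -0.919, 0.001], [0.0, -0.001, -1.0]] 343.5334161645204
```

View pics/topc.png

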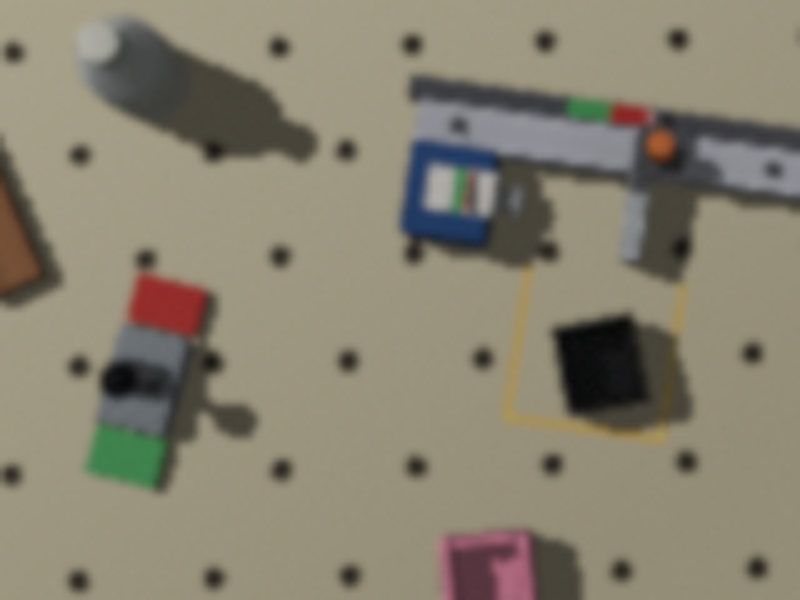

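```bash
python3 -m creep '[0,0,0,0,0,6.5,1, 0,0,0,0,0,6.5,1, 0,0,0,0,0,6.5,1, 0,0,0,0,0,6.5,1, 0,0,0,0,0,6.5,1, 0.017,-0.037,0,0,0,0,1, 0.017,-0.037,0,0,0,0,1, 0.017,-0.037,0,0,0,0,1, 0.017,-0.037,0,0,0,0,1, 0.017,-0.037,0,0,0,0,1, 0.017,-0.037,0,0,0,0,1, 0.017,-0.037,0,0,0,0,1, 0.017,-0.037,0,0,0,0,1, 0.017,-0.037,0,0,0,0,1, 0.017,-0.037,0,0,0,0,1, 0.017,-0.037,0,0,0,0,1, 0.017,-0.037,0,0,0,0,1, 0.017,-0.037,0,0,0,0,1, 0.017,-0.037,0,0,0,0,1, 0.017,-0.037,0,0,0,0,1]'
python3 - <<'E'
from h import *
from plant import r
import pickle
w=r.read_camera("wrist");cv2.imwrite("pics/w1.png",w["img"]);pickle.dump(w,open("w1.pkl","wb"))
o=r.get_obs();print(o["time"],o["position"],R.from_rotvec(o["orientation"]).as_matrix().round(3).tolist(),o["qvel"].round(2))
E
```

```text
time: 1.87
position: [0.5462, 0.0089, 0.2453]
orientation: [-3.118, 0.194, -0.001]
ft_force: [0.2, -0.2, -0.7]
width: 0.0854
grasp_force: 0.0
1.9167 [0.54930258 0.00963936 0.24501507] [[0.992, -0.125, 0.004], [-0.125, -0.992, 0.019], [0.002, -0.02, -1.0]] [-0.07 -0.04 -0.08 -0.01 -0.04  0.02]
```

View pics/w1.png

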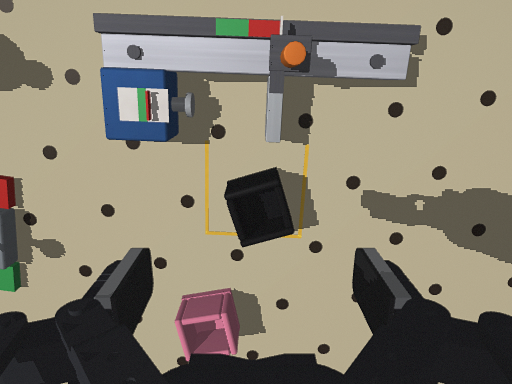

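```bash
python3 -m creep '[0,-0.04,0,0,0,0,1, 0,-0.04,0,0,0,0,1, 0,-0.04,0,0,0,0,1, 0,0,0,0,0,0,1, 0,0,0,0,0,0,1]'
python3 - <<'E'
from h import *
from plant import r
import pickle
w=r.read_camera("wrist");cv2.imwrite("pics/w2.png",w["img"]);pickle.dump(w,open("w2.pkl","wb"))
o=r.get_obs();print(o["time"],o["position"],R.from_rotvec(o["orientation"]).as_matrix().round(3).tolist(),o["qvel"].round(2))
for n in(1,2):
    c=pickle.load(open(f"w{n}.pkl","rb"));i=c["img"];h=cv2.cvtColor(i,cv2.COLOR_BGR2HSV)
    def m(lo,hi): return cv2.inRange(h,np.array(lo),np.array(hi))
    M=dict(orange=m([5,160,150],[15,255,255]),blue=m([105,120,40],[125,255,255]),green=m([50,100,50],[85,255,255]),red=m([0,180,80],[3,255,255])|m([174,180,80],[180,255,255]),black=m([0,0,0],[180,255,45]),yellow=m([18,150,120],[28,255,255]))
    for k,x in M.items():
        x=cv2.morphologyEx(x,cv2.MORPH_OPEN,np.ones((3,3))) if k!="yellow" else x
        for q in cv2.findContours(x,0,2)[0]:
            a=cv2.contourArea(q)
            if a<60 or (k=="black" and (a<400 or a>8000)): continue
            mo=cv2.moments(q); print(n,k,int(a),"c",round(mo["m10"]/a,1),round(mo["m01"]/a,1),"box",cv2.boxPoints(cv2.minAreaRect(q)).round(0).astype(int).tolist(),"poly",cv2.approxPolyDP(q,4,True)[:,0].tolist() if a>300 else "")
E
```

```text
time: 2.33
position: [0.5535, 0.0674, 0.2491]
orientation: [-3.076, 0.07, -0.0]
ft_force: [-0.8, -0.9, 0.1]
width: 0.0855
grasp_force: 0.0
2.3833 [0.55344841 0.06674053 0.24906746] [[0.999, -0.046, 0.002], [-0.046, -0.997, 0.064], [-0.001, -0.064, -0.998]] [-0.02 -0.   -0.   -0.   -0.    0.  ]
1 orange 387 c 293.9 52.7 box [[279, 53], [295, 38], [310, 53], [294, 68]] poly [[296, 41], [282, 51], [292, 64], [305, 55]]
1 blue 3114 c 136.0 103.5 box [[101, 68], [177, 68], [177, 141], [101, 141]] poly [[101, 68], [107, 138], [164, 141], [176, 134], [176, 112], [169, 110], [168, 124], [120, 121], [117, 86], [163, 87], [176, 96], [174, 72]]
1 green 440 c 9.9 277.6 box [[0, 262], [19, 262], [19, 291], [0, 291]] poly [[17, 262], [0, 269], [0, 289], [14, 291], [19, 286]]
1 green 208 c 141.4 104.1 box [[137, 88], [144, 88], [146, 121], [139, 121]] poly 
1 green 489 c 231.7 26.8 box [[215, 35], [216, 18], [248, 19], [247, 36]] poly [[216, 18], [216, 34], [247, 35], [248, 20]]
1 red 203 c 3.5 193.4 box [[0, 177], [8, 177], [8, 208], [0, 208]] poly 
1 red 414 c 262.9 27.6 box [[249, 20], [278, 20]
[... 924 characters left out ...]
24, 117]] poly 
2 green 498 c 317.6 30.5 box [[300, 37], [302, 20], [335, 24], [333, 41]] poly [[303, 21], [301, 37], [332, 40], [334, 24]]
2 red 1200 c 49.9 170.3 box [[23, 179], [30, 149], [77, 160], [70, 190]] poly [[29, 152], [29, 180], [70, 189], [71, 161]]
2 red 452 c 350.2 34.0 box [[334, 40], [335, 24], [368, 28], [366, 44]] poly [[336, 25], [334, 40], [365, 41], [366, 28]]
2 black 3734 c 321.0 210.9 box [[287, 182], [344, 172], [356, 240], [299, 250]] poly [[338, 174], [288, 183], [300, 248], [353, 239], [346, 186]]
2 yellow 72 c 368.5 168.2 box [[363, 184], [370, 152], [374, 153], [367, 184]] poly 
2 yellow 249 c 269.2 199.7 box [[238, 152], [272, 144], [296, 237], [263, 246]] poly
```

View pics/w2.png

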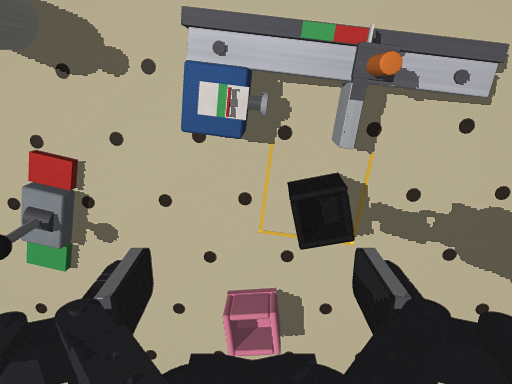

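```bash
python3 - <<'E'
from h import *
from plant import r
import pickle
print(r.get_obs()["joint_positions"].round(3))
cs=[pickle.load(open(f"w{n}.pkl","rb")) for n in(1,2)]
P=lambda a,b:tri(cs,(a,b)).round(4)
print("post",P((294.5,53.5),(385,64)))
for n,a,b in[("hous -x+y",(107,138),(182,130)),("hous BL->front",(176,138),(243,137)),("hous back+y",(101,68),(184,61)),("hous back-y",(177,70),(251,68)),
 ("ledge g l",(216,18),(303,21)),("ledge r/g",(248.5,20),(334.5,24.5)),("fence L front",(103,69),(186,61)),("ledge tl",(94,14),(183,7)),("ledge tr",(420,27),(507,45)),
 ("box bot l",(226,181),(288,183)),("box bot r",(276,168),(339,174)),("box top fl",(243,246),(300,248)),("box top fr",(293.5,233),(354,239)),
 ("yel corner l",(208,233),(260,231)),("yel corner r",(300,236),(352,243)),("ball",(0,0),(0,245))]: print(n,P(a,b))
c=cs[1]
for u,v in[(28,152),(76,160),(70,189),(29,180)]: print("red z12",plane(c,u,v,.012).round(4))
for u,v in[(69,267),(27,262)]: print("green z12",plane(c,u,v,.012).round(4))
for u,v in[(21,228),(69,246),(26,182),(75,190)]: print("base z25",plane(c,u,v,.025).round(4))
print("ball z92",plane(c,2,246,.09).round(4))
for n,uv in((0,[(243,246),(293.5,233)]),(1,[(300,248),(354,239)])): 
  a,b=[plane(cs[n],*q,.05) for q in uv]; print("front top edge w",np.linalg.norm(a-b))
E
```

```text
[-0.047  0.346 -0.066  1.16   0.064  3.141]
post [ 0.6392 -0.0347  0.0699]
hous -x+y [0.5885 0.1469 0.0478]
hous BL->front [0.5743 0.092  0.0067]
hous back+y [0.6516 0.1407 0.0382]
hous back-y [ 0.644   0.0812 -0.0091]
ledge g l [0.6811 0.0291 0.0288]
ledge r/g [ 6.768e-01 -1.000e-04  2.400e-02]
fence L front [0.6509 0.1387 0.0391]
ledge tl [0.6986 0.1388 0.03  ]
ledge tr [ 0.6511 -0.1573  0.0217]
box bot l [0.5228 0.0448 0.0139]
box bot r [ 0.5296 -0.0109  0.0084]
box top fl [0.4563 0.0339 0.0392]
box top fr [ 0.4701 -0.0207  0.0486]
yel corner l [ 0.4546  0.0793 -0.0099]
yel corner r [ 0.4395 -0.031  -0.0052]
ball [0.6303 0.0207 0.3797]
red z12 [0.5662 0.3354 0.012 ]
red z12 [0.5553 0.2813 0.012 ]
red z12 [0.5215 0.2954 0.012 ]
red z12 [0.5336 0.3423 0.012 ]
green z12 [0.4203 0.318  0.012 ]
green z12 [0.4278 0.3713 0.012 ]
base z25 [0.4794 0.3563 0.025 ]
base z25 [0.4555 0.3028 0.025 ]
base z25 [0.5348 0.3362 0.025 ]
base z25 [0.524  0.2813 0.025 ]
ball z92 [0.4885 0.325  0.09  ]
front top edge w 0.05396424145844668
front top edge w 0.05571254069598438
```

```bash
python3 -m creep '[0,0,0,-3.65,0,0,1, 0,0,0,0,0,-7,1, 0,0,0,0,0,-7,1, 0,0,0,0,0,-7,1, 0,0,0,0,0,-7,1, 0,0,0,0,0,-7,1, 0,0,0,0,0,-7,1, 0,0,0,0,0,-7,1, 0,0,0,0,0,-7,1, 0,0,0,0,0,-7,1, 0,0,0,0,0,-7,1, 0,0,0,0,0,-7,1, 0,0,0,0,0,-7,1, 0,0,0,0,0,-7,1, 0,0,0,0,0,-7,1, 0,0,0,0,0,-7,1, 0,0,0,0,0,-7,1, 0,0,0,0,0,-7,1, 0,0,0,0,0,-7,1, 0,0,0,0,0,-7,1]'
python3 -m creep '[0,0,0,0,0,-7,1, 0,0,0,0,0,-7,1, 0,0,0,0,0,-7,1, 0,0,0,0,0,-7,1, 0,0,0,0,0,-5.6,1, 0,0,0,0,0,0,1, 0,0,0,0,0,0,1]'
python3 - <<'E'
from h import *
from plant import r
import pickle
w=r.read_camera("wrist");cv2.imwrite("pics/w3.png",w["img"]);pickle.dump(w,open("w3.pkl","wb"))
o=r.get_obs();print(o["time"],o["position"],R.from_rotvec(o["orientation"]).as_matrix().round(3).tolist(),o["joint_positions"].round(2))
E
```

```text
time: 4.05
position: [0.5531, 0.0565, 0.2492]
orientation: [-1.291, -2.859, -0.012]
ft_force: [0.9, -0.7, 0.3]
width: 0.0856
grasp_force: 0.0
time: 4.63
position: [0.5532, 0.0569, 0.2492]
orientation: [-0.423, -3.111, -0.014]
ft_force: [0.4, 0.3, -0.4]
width: 0.0854
grasp_force: 0.0
4.6833 [0.55319799 0.057006   0.24925333] [[-0.964, 0.267, -0.001], [0.267, 0.964, 0.009], [0.003, 0.009, -1.0]] [-0.03  0.35 -0.06  1.16  0.01  0.24]
```

View pics/w3.png

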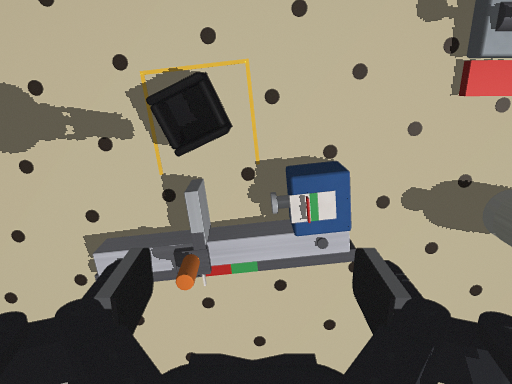

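```bash
cat >> h.py <<'E'
def fit(G,W):
    G=np.array(G);W=np.array(W);g=G.mean(0);w=W.mean(0);a=(G-g)@np.array([1,1j]);b=(W-w)@np.array([1,1j])
    th=np.angle((b*a.conj()).sum());M=np.array([[np.cos(th),-np.sin(th)],[np.sin(th),np.cos(th)]])
    return th,w-M@g,M,(G@M.T+(w-M@g)-W)
E
python3 - <<'E'
from h import *
import pickle
cs=[pickle.load(open(f"w{n}.pkl","rb")) for n in(1,2,3)]
L=[(0,94,14,.048,.15,.03),(0,420,27,.048,-.13,.03),(1,183,7,.048,.15,.03),(1,507,45,.048,-.13,.03),
(0,207,235,-.18,.06,0),(0,301,237,-.18,-.05,0),(1,260,232,-.18,.06,0),(1,352,243,-.18,-.05,0),(2,142,72,-.18,-.05,0),(2,247,61,-.18,.06,0),(2,351,232,.001,.15,.05)]
W=np.array([plane(cs[a],u,v,z)[:2] for a,u,v,x,y,z in L]);G=np.array([l[3:5] for l in L])
th,t,M,e=fit(G,W);print(np.degrees(th),t,"res",(e*1000).round(1).tolist())
inv=lambda p:M.T@(np.array(p)[:2]-t)
for c,u,v in((cs[0],294,52),(cs[1],391,63),(cs[2],186,284)): print("post",inv(plane(c,u,v,.093)).round(4))
# box by top rectangle
for c,pts in((cs[0],[(243,246),(293.5,233)]),(cs[1],[(300,248),(354,239)]),(cs[2],[(147,104),(205,71)])):
    print([inv(plane(c,*p,.05)).round(4).tolist() for p in pts])
for c,pts in((cs[0],[(226,181),(276,168)]),(cs[1],[(288,183),(339,174)])): print("bot",[inv(plane(c,*p,0)).round(4).tolist() for p in pts])
i=cs[2]["img"]
cv2.imwrite("pics/w3c.png",cv2.convertScaleAbs(cv2.resize(i[50:300,120:380],None,fx=3,fy=2.4),alpha=2,beta=10))
E
```

```text
-9.301334000407506 [ 0.62621456 -0.00957511] res [[-0.7, -8.1], [2.4, 8.0], [-0.7, -8.1], [1.8, 6.8], [2.1, -0.1], [0.0, 1.9], [0.1, 0.1], [-1.6, 0.0], [-0.7, -1.0], [-1.7, -0.4], [-0.9, 1.0]]
post [ 0.0166 -0.02  ]
post [ 0.0157 -0.0203]
post [ 0.0173 -0.0188]
[[-0.1693, 0.0151], [-0.1523, -0.0361]]
[[-0.1692, 0.017], [-0.151, -0.0356]]
[[-0.1483, -0.0354], [-0.1711, 0.0221]]
bot [[-0.1144, 0.0381], [-0.097, -0.0174]]
bot [[-0.1153, 0.0358], [-0.0973, -0.0188]]
```

View pics/w3c.png

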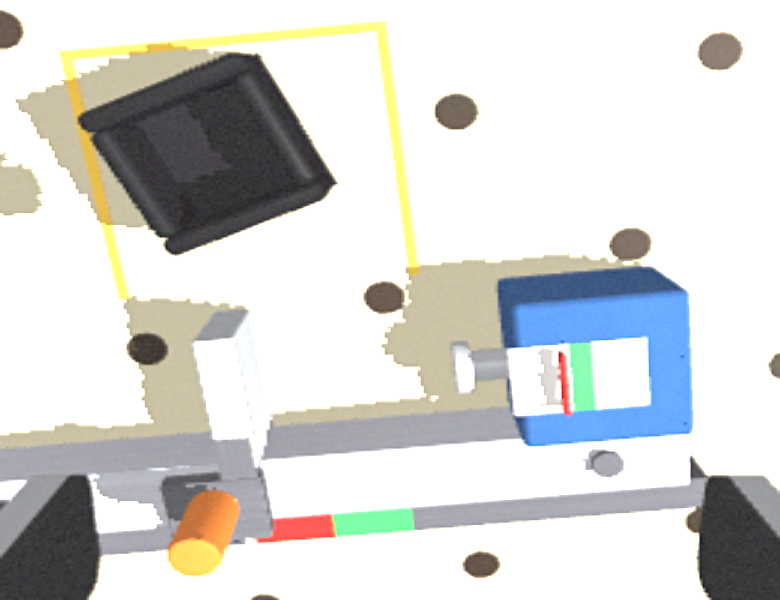

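```bash
python3 -m creep '[0,0,0,0.5,-0.2,-6.2,0.2, -0.033,-0.0246,0,0,0,0,0.2, -0.033,-0.0246,0,0,0,0,0.2, -0.033,-0.0246,0,0,0,0,0.2, 0,0,0,0,0,0,0.2, 0,0,0,0,0,0,0.2, 0,0,0,0,0,0,0.2]'
python3 - <<'E'
from h import *
from plant import r
o=r.get_obs();print(o["time"],o["position"],R.from_rotvec(o["orientation"]).as_matrix().round(3).tolist(),o["joint_positions"].round(2),o["width"])
E
```

```text
time: 5.27
position: [0.639, -0.0309, 0.2489]
orientation: [-0.251, -3.131, -0.001]
ft_force: [-0.4, -0.1, 0.1]
width: 0.0512
grasp_force: 0.0
5.2667 [ 0.63898744 -0.03091357  0.24886402] [[-0.987, 0.159, -0.0], [0.159, 0.987, 0.001], [0.0, 0.0, -1.0]] [-0.16  0.51  0.2   1.25  0.   -0.  ] 0.051187944634489974
```

```bash
python3 -m creep '[0,0,0.035,0,0,0,0.2, 0,0,0.035,0,0,0,0.2, 0,0,0.035,0,0,0,0.2, 0,0,0.035,0,0,0,0.2, 0,0,0.035,0,0,0,0.2, 0,0,0,0,0,0,0.2, 0,0,0,0,0,0,0.2]'
python3 -m creep '[0,-0.005,0,0,0,0,0.2, 0,-0.005,0,0,0,0,0.2, 0,-0.005,0,0,0,0,0.2, 0,-0.005,0,0,0,0,0.2, 0,-0.005,0,0,0,0,0.2, 0,-0.005,0,0,0,0,0.2]'
python3 -m creep '[0,-0.005,0,0,0,0,0.2, 0,-0.005,0,0,0,0,0.2, 0,-0.005,0,0,0,0,0.2, 0,-0.005,0,0,0,0,0.2, 0,-0.005,0,0,0,0,0.2, 0,-0.005,0,0,0,0,0.2, 0,-0.005,0,0,0,0,0.2, 0,-0.005,0,0,0,0,0.2, 0,0,0,0,0,0,0.2]'
```

```text
time: 5.85
position: [0.6379, -0.0296, 0.074]
orientation: [-0.247, -3.129, -0.001]
ft_force: [0.7, 0.8, 0.5]
width: 0.0511
grasp_force: 0.0
time: 6.35
position: [0.6363, -0.0598, 0.0762]
orientation: [0.246, 3.128, 0.005]
ft_force: [1.2, 7.2, 6.9]
width: 0.0515
grasp_force: 4.0
time: 7.1
position: [0.6297, -0.1001, 0.0759]
orientation: [0.247, 3.128, 0.003]
ft_force: [0.6, 4.1, 2.1]
width: 0.0516
grasp_force: 1.8
```

```bash
python3 -m creep '[0,0.004,0,0,0,0,0.2, 0,0,-0.035,0,0,0,0.2, 0,0,-0.035,0,0,0,0.2, 0,0,-0.03,0,0,0,1, 0.0377,0.0218,0,0,0,0,1, 0.0377,0.0218,0,0,0,0,1, 0.0377,0.0218,0,0,0,0,1, 0.0377,0.0218,0,0,0,0,1, 0,0,0,0,0,-6.2,1, 0,0,0,0,0,-6.2,1, 0,0,0,0,0,-6.2,1, 0,0,0,0,0,0,1, 0,0,0,0,0,0,1]'
python3 - <<'E'
from h import *
from plant import r
import pickle
o=r.get_obs();print(o["time"],o["position"],R.from_rotvec(o["orientation"]).as_matrix().round(3).tolist(),o["width"])
w=r.read_camera("wrist");pickle.dump(w,open("w4.pkl","wb"));cv2.imwrite("pics/w4.png",cv2.convertScaleAbs(w["img"],alpha=1.8,beta=10))
E
```

```text
time: 8.18
position: [0.4999, 0.009, 0.1746]
orientation: [-0.257, 3.13, -0.0]
ft_force: [0.5, -0.3, -0.6]
width: 0.0854
grasp_force: 0.0
8.1833 [0.49986488 0.00896255 0.17456354] [[-0.987, -0.163, 0.001], [-0.163, 0.987, -0.0], [-0.001, -0.0, -1.0]] 0.0854413009275871
```

View pics/w4.png

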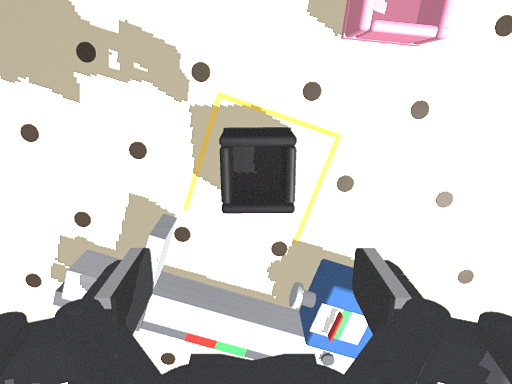

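```bash
python3 -m creep '[0.006,0.002,0.036,0,0,0,1, 0,0,0.036,0,0,0,1, 0,0,0.036,0,0,0,1, 0,0,0.036,0,0,0,1, 0,0,0,0,0,0,1, 0,0,0,0,0,0,0, 0,0,0,0,0,0,-1, 0,0,0,0,0,0,-1, 0,0,0,0,0,0,-1, 0,0,0,0,0,0,-1]' 20
```

```text
time: 9.07
position: [0.4954, 0.0099, 0.0322]
orientation: [-0.261, 3.126, -0.001]
ft_force: [0.1, -0.4, 8.4]
width: 0.0576
grasp_force: 23.7
```

```bash
python3 -m creep '[0,0,-0.001,0,0,0,-1, 0,0,0,0,0,6.2,-1, 0,0,0,0,0,6.2,-1, 0,0,0,0,0,6.1,-1, -0.0118,0.001,0,0,0,0,-1, -0.0118,0.001,0,0,0,0,-1, -0.0118,0.001,0,0,0,0,-1, -0.0118,0.001,0,0,0,0,-1, -0.0118,0.001,0,0,0,0,-1, -0.0118,0.001,0,0,0,0,-1, -0.0118,0.001,0,0,0,0,-1, -0.0118,0.001,0,0,0,0,-1, 0,0,0,0,0,0,-1, 0,0,0,0,0,0,-1]'
python3 - <<'E'
from h import *
from plant import r
import pickle
o=r.get_obs();print(o["time"],o["position"],R.from_rotvec(o["orientation"]).as_matrix().round(3).tolist(),o["width"],o["ft_force"])
w=r.read_camera("wrist");pickle.dump(w,open("w5.pkl","wb"));cv2.imwrite("pics/w5.png",cv2.convertScaleAbs(w["img"],alpha=1.8,beta=10))
E
```

```text
time: 10.23
position: [0.5892, 0.0032, 0.0321]
orientation: [0.244, 3.129, 0.0]
ft_force: [1.8, 0.3, 5.1]
width: 0.0577
grasp_force: 23.3
10.2333 [0.58917817 0.0032148  0.0321287 ] [[-0.988, 0.155, 0.003], [0.155, 0.988, -0.0], [-0.003, 0.0, -1.0]] 0.057709502635708634 [1.82306134 0.28365248 5.14469437]
```

View pics/w5.png

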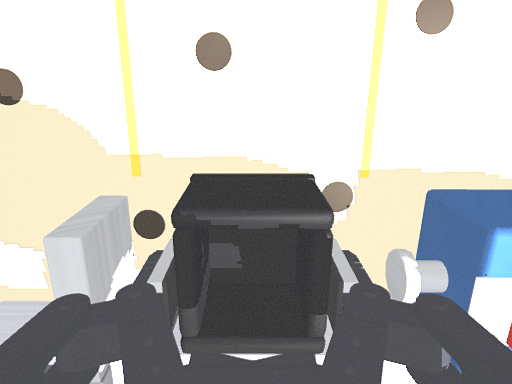

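```bash
for s in 1 2; do :; done; python3 -m creep '[-0.002,0,0,0,0,0,-1, -0.002,0,0,0,0,0,-1, 0,0,0,0,0,0,-1]'; python3 -m creep '[-0.002,0,0,0,0,0,-1, 0,0,0,0,0,0,-1]'; python3 -m creep '[-0.002,0,0,0,0,0,-1, 0,0,0,0,0,0,-1]'
```

```text
time: 10.53
position: [0.5899, 0.0031, 0.0322]
orientation: [-0.244, -3.13, -0.001]
ft_force: [-7.8, 0.9, 14.7]
width: 0.0575
grasp_force: 24.5
time: 10.7
position: [0.592, 0.0028, 0.0322]
orientation: [-0.244, -3.13, -0.001]
ft_force: [-9.0, 1.3, 14.3]
width: 0.058
grasp_force: 24.4
time: 10.87
position: [0.594, 0.0026, 0.0322]
orientation: [-0.244, -3.13, -0.001]
ft_force: [-8.4, 1.2, 14.6]
width: 0.0578
grasp_force: 24.4
```

```bash
python3 - <<'E'
from h import *
from plant import r
import pickle
a=pickle.load(open("w5.pkl","rb"))["img"]
w=r.read_camera("wrist");pickle.dump(w,open("w6.pkl","wb"));b=w["img"]
A=a[150:384,210:300].astype(np.float32).mean(2);B=b[150:384,210:300].astype(np.float32).mean(2)
ra,rb=A.mean(1),B.mean(1)
for i in range(150,384,4): print(i,ra[i-150].round(),rb[i-150].round(),end=" | ")
print(cv2.phaseCorrelate(A,B))
E
```

```text
150 225.0 225.0 | 154 226.0 210.0 | 158 184.0 178.0 | 162 168.0 160.0 | 166 149.0 143.0 | 170 138.0 124.0 | 174 32.0 32.0 | 178 29.0 29.0 | 182 27.0 27.0 | 186 27.0 27.0 | 190 27.0 27.0 | 194 27.0 26.0 | 198 26.0 27.0 | 202 27.0 27.0 | 206 26.0 27.0 | 210 31.0 32.0 | 214 39.0 39.0 | 218 53.0 53.0 | 222 43.0 43.0 | 226 33.0 36.0 | 230 29.0 28.0 | 234 28.0 28.0 | 238 28.0 28.0 | 242 28.0 30.0 | 246 32.0 31.0 | 250 32.0 33.0 | 254 32.0 32.0 | 258 32.0 32.0 | 262 32.0 32.0 | 266 33.0 32.0 | 270 28.0 28.0 | 274 28.0 28.0 | 278 28.0 28.0 | 282 29.0 28.0 | 286 26.0 27.0 | 290 26.0 26.0 | 294 27.0 26.0 | 298 26.0 27.0 | 302 26.0 27.0 | 306 26.0 26.0 | 310 27.0 26.0 | 314 26.0 27.0 | 318 27.0 26.0 | 322 26.0 26.0 | 326 27.0 26.0 | 330 27.0 27.0 | 334 26.0 27.0 | 338 32.0 32.0 | 342 37.0 37.0 | 346 43.0 42.0 | 350 40.0 40.0 | 354 83.0 158.0 | 358 74.0 77.0 | 362 39.0 39.0 | 366 37.0 37.0 | 370 39.0 39.0 | 374 39.0 39.0 | 378 39.0 39.0 | 382 39.0 39.0 | ((-0.143977152054525, -0.5158134857600629), 0.4032465740486428)
```

```bash
python3 -m creep '[-0.0015,0,-0.001,0,0,0,-1, 0,0,0,0,0,0,-1]'; python3 -m creep '[-0.0015,0,0,0,0,0,-1, 0,0,0,0,0,0,-1]';  python3 -m creep '[-0.0015,0,0,0,0,0,-1, 0,0,0,0,0,0,-1]'
python3 - <<'E'
from h import *
from plant import r
import pickle
a=pickle.load(open("w6.pkl","rb"))["img"];b=r.read_camera("wrist")["img"]
for k in(a,b):print(k[206:226:2,210:300].mean((1,2)).round(),k[165:178,210:300].mean((1,2)).round(), k[336:366:2,210:300].mean((1,2)).round())
E
```

```text
time: 11.08
position: [0.5969, 0.002, 0.0326]
orientation: [0.244, 3.131, 0.0]
ft_force: [0.6, 0.2, -1.6]
width: 0.0577
grasp_force: 22.6
time: 11.25
position: [0.5985, 0.0017, 0.0322]
orientation: [0.245, 3.132, 0.0]
ft_force: [-2.8, -0.7, 1.7]
width: 0.0573
grasp_force: 23.0
time: 11.42
position: [0.5986, 0.0017, 0.0322]
orientation: [-0.245, -3.129, -0.001]
ft_force: [-8.6, 1.8, 9.0]
width: 0.0578
grasp_force: 23.7
[27. 27. 32. 35. 39. 47. 53. 47. 43. 40.] [155. 143. 142. 143. 127. 124. 126. 129.  84.  32.  25.  27.  27.] [ 27.  32.  36.  37.  40.  42.  41.  40.  32. 158. 117.  77.  40.  39.
  38.]
[26. 28. 32. 35. 39. 48. 52. 46. 43. 41.] [145. 145. 146. 135. 134. 134. 136. 130.  94.  35.  24.  26.  27.] [ 28.  32.  36.  37.  40.  43.  41.  40.  34. 158. 116.  76.  40.  39.
  38.]
```

```bash
python3 -m creep '[-0.0015,0,0,0,0,0,-1, 0,0,0,0,0,0,-1]'; python3 -m creep '[-0.0015,0,0,0,0,0,-1, 0,0,0,0,0,0,-1]'
python3 - <<'E'
from h import *
from plant import r
import pickle
w=r.read_camera("wrist");b=w["img"]
for k in(b,):print(k[206:226:2,210:300].mean((1,2)).round(),k[165:178,210:300].mean((1,2)).round(), k[336:366:2,210:300].mean((1,2)).round())
cv2.imwrite("pics/w7.png",cv2.convertScaleAbs(b,alpha=1.8,beta=10))
E
```

```text
time: 11.63
position: [0.5987, 0.0018, 0.0321]
orientation: [-0.244, -3.127, -0.001]
ft_force: [-13.9, 1.1, 13.7]
width: 0.0577
grasp_force: 24.4
time: 11.8
position: [0.5989, 0.0017, 0.032]
orientation: [-0.244, -3.125, -0.001]
ft_force: [-18.5, 3.2, 16.9]
width: 0.0578
grasp_force: 25.0
[27. 30. 34. 37. 42. 52. 50. 44. 42. 41.] [145. 145. 146. 135. 134. 134. 136. 131.  84.  32.  25.  26.  28.] [ 28.  32.  35.  37.  41.  43.  41.  40.  32. 157. 116.  76.  40.  39.
  39.]
```

```bash
python3 -m creep '[0.0035,0,0,0,0,0,-1, 0,0,0,0,0,0,-1, 0,0,0,0,0,0,0.7, 0,0,0,0,0,0,0.7, 0,0,0,0,0,0,0.7, 0,0,0,0,0,0,0.7]';python3 -m creep '[0,0,-0.02,0,0,0,0.7, 0,0,-0.03,0,0,0,0.7, 0,0,-0.04,0,0,0,0.7, 0,0,-0.04,0,0,0,0.4, 0,0,-0.04,0,0,0,0.2, 0.02,0,-0.04,0,0,0,0.2, 0.02,0,0,0,0,0,0.2, 0,0,0,0,0,0,0.2, 0,0,0,0,0,0,0.2]'
python3 - <<'E'
from h import *
from plant import r
import pickle
o=r.get_obs();print(o["time"],o["position"],R.from_rotvec(o["orientation"]).as_matrix().round(3).tolist(),o["width"])
w=r.read_camera("wrist");pickle.dump(w,open("w8.pkl","wb"));cv2.imwrite("pics/w8.png",cv2.convertScaleAbs(w["img"],alpha=1.8,beta=10))
E
```

```text
time: 12.35
position: [0.6006, 0.0014, 0.0324]
orientation: [0.244, 3.13, 0.0]
ft_force: [0.3, 0.5, -0.3]
width: 0.0725
grasp_force: 0.0
time: 13.1
position: [0.5617, 0.0075, 0.2404]
orientation: [0.244, 3.129, 0.0]
ft_force: [-0.7, -0.1, -1.0]
width: 0.0513
grasp_force: 0.0
13.1 [0.56167363 0.00752193 0.24039469] [[-0.988, 0.155, 0.003], [0.155, 0.988, -0.0], [-0.003, 0.0, -1.0]] 0.05131101514736034
```

View pics/w8.png

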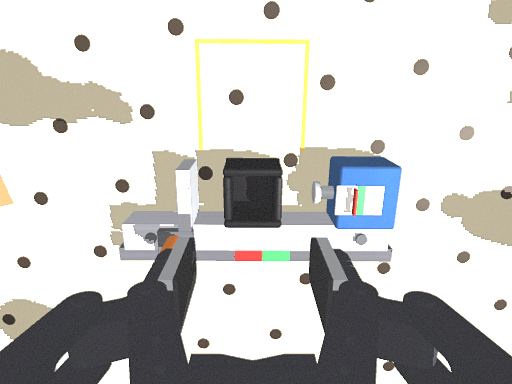

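```bash
python3 -m creep '[-0.0275,-0.0263,0,0,0,0,0.2, -0.0275,-0.0263,0,0,0,0,0.2, -0.0275,-0.0263,0,0,0,0,0.2, 0,0,0,0,0,0,0.2, 0,0,0.041,0,0,0,0.2, 0,0,0.041,0,0,0,0.2, 0,0,0.041,0,0,0,0.2, 0,0,0.041,0,0,0,0.2, 0,0,0,0,0,0,0.2, 0,0,0,0,0,0,0.2]'
```

```text
time: 13.98
position: [0.6295, -0.0829, 0.0734]
orientation: [-0.244, -3.128, -0.002]
ft_force: [0.5, -0.1, 1.1]
width: 0.0511
grasp_force: 0.0
```

```bash
python3 -m creep '[0,0.005,0,0,0,0,0.2, 0,0.005,0,0,0,0,0.2, 0,0.005,0,0,0,0,0.2, 0,0.004,0,0,0,0,0.2, 0,0.004,0,0,0,0,0.2, 0,0.004,0,0,0,0,0.2, 0,0.004,0,0,0,0,0.2, 0,0.004,0,0,0,0,0.2]';python3 -m creep '[0,0.004,0,0,0,0,0.2, 0,0.004,0,0,0,0,0.2, 0,0.004,0,0,0,0,0.2, 0,0.004,0,0,0,0,0.2, 0,0.004,0,0,0,0,0.2, 0,0.004,0,0,0,0,0.2, 0,0.004,0,0,0,0,0.2, 0,0.004,0,0,0,0,0.2, 0,0.004,0,0,0,0,0.2, 0,0,0,0,0,0,0.2]'
python3 - <<'E'
from h import *
from plant import r
import pickle
o=r.get_obs();p=o["position"];print(o["time"],p,"gy",.1616*(p[0]-.6262)+.98686*(p[1]+.0096),o["width"])
w=r.read_camera("wrist");pickle.dump(w,open("w9.pkl","wb"));cv2.imwrite("pics/w9.png",cv2.convertScaleAbs(w["img"],alpha=1.8,beta=10))
E
```

```text
time: 14.65
position: [0.6382, -0.05, 0.078]
orientation: [0.245, 3.127, -0.005]
ft_force: [-0.2, -8.0, 5.1]
width: 0.051
grasp_force: 3.9
time: 15.48
position: [0.644, -0.0138, 0.078]
orientation: [0.244, 3.127, -0.004]
ft_force: [0.0, -5.0, 3.2]
width: 0.0517
grasp_force: 2.4
15.4833 [ 0.64398808 -0.0138304   0.07798489] gy -0.0013002612596934048 0.051747716241099743
```

View pics/w9.png

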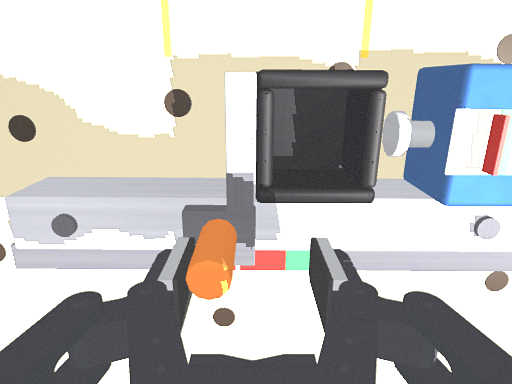

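```bash
cat > ptr.py <<'E'
from h import *
from plant import r
import pickle
def meas(c,tag):
    h=cv2.cvtColor(c["img"],cv2.COLOR_BGR2HSV)
    def big(mask,lab,z):
        mask=cv2.morphologyEx(mask,cv2.MORPH_OPEN,np.ones((2,2)))
        for q in cv2.findContours(mask,0,2)[0]:
            a=cv2.contourArea(q)
            if a<15: continue
            m=cv2.moments(q);w=plane(c,m["m10"]/a,m["m01"]/a,z)[:2]-np.array([.6262,-.0096])
            x,y,ww,hh=cv2.boundingRect(q)
            e=[plane(c,u,m["m01"]/a,z)[:2]-np.array([.6262,-.0096]) for u in(x,x+ww)]
            print(tag,lab,int(a),(x,y,ww,hh),"gauge x %.4f y %.4f  span %.4f %.4f"%(.98686*w[0]-.1616*w[1],.1616*w[0]+.98686*w[1],*[.1616*k[0]+.98686*k[1] for k in e]))
    big(cv2.inRange(h,(0,170,60),(4,255,255))|cv2.inRange(h,(174,170,60),(180,255,255)),"red",.056)
    big(cv2.inRange(h,(45,100,40),(85,255,255)),"green",.05)
if __name__=="__main__":
    import sys
    o=r.get_obs();p=o["position"];gy=.1616*(p[0]-.6262)+.98686*(p[1]+.0096)
    print(o["time"],p.round(4),"gy %.4f jaw %.4f"%(gy,gy-o["width"]/2+.009+.078),o["ft_force"].round(1))
    if len(sys.argv)>1: meas(pickle.load(open("w3.pkl","rb")),"w3");meas(pickle.load(open("w8.pkl","rb")),"w8");meas(pickle.load(open("w9.pkl","rb")),"w9")
    meas(r.read_camera("wrist"),"now")
E
python3 -m creep '[0,0.004,0,0,0,0,0.2, 0,0.003,0,0,0,0,0.2, 0,0.002,0,0,0,0,0.2, 0,0,0,0,0,0,0.2]'
python3 ptr.py 1
```

```text
time: 15.87
position: [0.6453, -0.0052, 0.0779]
orientation: [0.245, 3.127, -0.004]
ft_force: [1.6, -6.4, 4.1]
width: 0.0512
grasp_force: 3.0
15.8667 [ 0.6453 -0.0052  0.0779] gy 0.0074 jaw 0.0688 [ 1.6 -6.4  4.1]
w3 red 154 (207, 266, 25, 11) gauge x 0.0285 y 0.0102  span -0.0046 0.0215
w3 red 168 (460, 62, 13, 35) gauge x -0.1393 y 0.2537  span 0.2486 0.2603
w3 green 214 (232, 263, 27, 12) gauge x 0.0315 y 0.0350  span 0.0212 0.0499
w3 green 165 (311, 194, 8, 28) gauge x -0.0292 y 0.1131  span 0.1095 0.1176
w8 red 234 (236, 252, 27, 10) gauge x 0.0288 y 0.0036  span -0.0096 0.0178
w8 red 68 (353, 190, 6, 27) gauge x -0.0292 y 0.1060  span 0.1036 0.1094
w8 green 236 (263, 252, 28, 10) gauge x 0.0320 y 0.0323  span 0.0180 0.0469
w8 green 163 (357, 187, 10, 29) gauge x -0.0296 y 0.1136  span 0.1092 0.1190
w9 red 564 (241, 252, 46, 19) gauge x 0.0281 y 0.0069  span -0.0069 0.0156
w9 red 610 (483, 116, 24, 59) gauge x -0.0301 y 0.1041  span 0.0992 0.1097
w9 green 421 (287, 251, 24, 20) gauge x 0.0308 y 0.0219  span 0.0163 0.0284
w9 green 225 (500, 121, 12, 55) gauge x -0.0244 y 0.1150  span 0.1120 0.1175
w9 green 38 (503, 110, 9, 6) gauge x -0.0433 y 0.1110  span 0.1092 0.1131
now red 295 (241, 252, 30, 19) gauge x 0.0282 y 0.0116  span 0.0019 0.0165
now red 551 (465, 116, 21, 60) gauge x -0.0302 y 0.1042  span 0.1000 0.1092
now green 698 (272, 252, 39, 20) gauge x 0.0310 y 0.0271  span 0.0174 0.0372
now green 506 (480, 110, 21, 66) gauge x -0.0315 y 0.1145  span 0.1101 0.1196
```

```bash
python3 -m creep '[0,0.002,0,0,0,0,0.2, 0,0.002,0,0,0,0,0.2, 0,0.001,0,0,0,0,0.2, 0,0,0,0,0,0,0.2]'
python3 ptr.py|grep -v "x 0.0"; python3 -m creep '[0,0.002,0,0,0,0,0.2, 0,0.001,0,0,0,0,0.2, 0,0,0,0,0,0,0.2]'
python3 ptr.py|grep -v "x 0.0"
```

```text
time: 16.25
position: [0.646, -0.0006, 0.0779]
orientation: [0.245, 3.127, -0.005]
ft_force: [1.2, -8.1, 3.1]
width: 0.0514
grasp_force: 3.9
16.25 [ 6.46e-01 -6.00e-04  7.79e-02] gy 0.0120 jaw 0.0733 [ 1.2 -8.1  3.1]
now red 530 (456, 116, 21, 60) gauge x -0.0302 y 0.1049  span 0.1007 0.1098
now green 447 (471, 110, 20, 66) gauge x -0.0317 y 0.1147  span 0.1105 0.1196
time: 16.55
position: [0.6465, 0.002, 0.0779]
orientation: [0.245, 3.127, -0.006]
ft_force: [1.1, -10.0, 4.2]
width: 0.0508
grasp_force: 4.5
16.55 [0.6465 0.002  0.0779] gy 0.0147 jaw 0.0763 [  1.1 -10.    4.2]
now red 528 (456, 116, 20, 60) gauge x -0.0303 y 0.1075  span 0.1033 0.1120
now green 76 (467, 110, 18, 8) gauge x -0.0434 y 0.1132  span 0.1092 0.1171
```

```bash
python3 -m creep '[0,0.001,0,0,0,0,0.2, 0,0.001,0,0,0,0,0.2, 0,0.001,0,0,0,0,0.2, 0,0.0005,0,0,0,0,0.2, 0,0,0,0,0,0,0.2, 0,0,0,0,0,0,0.2]'
python3 ptr.py
```

```text
time: 17.1
position: [0.647, 0.0051, 0.0778]
orientation: [0.246, 3.127, -0.006]
ft_force: [-0.1, -11.9, 3.6]
width: 0.0513
grasp_force: 5.3
17.1 [0.647  0.0051 0.0778] gy 0.0178 jaw 0.0792 [ -0.1 -11.9   3.6]
now red 32 (241, 267, 12, 4) gauge x 0.0318 y 0.0150  span 0.0122 0.0181
now red 529 (456, 116, 21, 60) gauge x -0.0302 y 0.1106  span 0.1064 0.1156
now green 906 (254, 251, 52, 21) gauge x 0.0310 y 0.0319  span 0.0186 0.0450
now green 379 (449, 110, 29, 66) gauge x -0.0314 y 0.1108  span 0.1064 0.1195
```

```bash
python3 -m creep '[0,-0.004,0,0,0,0,0.2, 0,-0.006,0,0,0,0,0.2, 0,0,0,0,0,0,0.2, 0,0,-0.03,0,0,0,0.2, 0,0,-0.04,0,0,0,0.2, 0,0,-0.04,0,0,0,0.2, 0,0,-0.02,0,0,5.9,-1, 0,0,0,0,0,0,-1]'
python3 ptr.py
python3 -m creep '[0.0287,0.0271,0,0,0,0,-1, 0.0287,0.0271,0,0,0,0,-1, 0.0287,0.0271,0,0,0,0,-1, 0.0287,0.0271,0,0,0,0,-1, 0.0287,0.0271,0,0,0,0,-1, 0.0287,0.0271,0,0,0,0,-1, 0.0287,0.0271,0,0,0,0,-1, 0.0287,0.0271,0,0,0,0,-1, 0.0287,0.0271,0,0,0,0,-1, 0.0287,0.0271,0,0,0,0,-1, 0,0,0,0,0,0,-1, 0,0,0,0,0,0,-1]'
```

```text
time: 17.82
position: [0.6462, -0.0026, 0.2116]
orientation: [0.412, 3.105, 0.001]
ft_force: [0.7, 0.0, -0.5]
width: 0.0282
grasp_force: 0.0
17.8167 [ 0.6462 -0.0026  0.2116] gy 0.0101 jaw 0.0830 [ 0.7  0.  -0.5]
now red 71 (233, 188, 21, 10) gauge x 0.0377 y 0.0012  span -0.0083 0.0098
now red 38 (257, 187, 7, 8) gauge x 0.0365 y 0.0151  span 0.0127 0.0187
now red 126 (371, 85, 5, 33) gauge x -0.0292 y 0.1124  span 0.1107 0.1147
now green 398 (264, 178, 32, 17) gauge x 0.0357 y 0.0326  span 0.0191 0.0471
now green 86 (367, 82, 10, 38) gauge x -0.0304 y 0.1107  span 0.1095 0.1176
time: 18.87
position: [0.4334, 0.3341, 0.2043]
orientation: [-0.397, -3.115, 0.001]
ft_force: [0.3, -0.5, 0.6]
width: -0.0001
grasp_force: 0.0
```

```bash
python3 - <<'E'
from h import *
from plant import r
c=r.read_camera("wrist");cv2.imwrite("pics/w12.png",c["img"]);h=cv2.cvtColor(c["img"],cv2.COLOR_BGR2HSV)
for k,m in(("red",cv2.inRange(h,(0,150,60),(4,255,255))|cv2.inRange(h,(174,150,60),(180,255,255))),("green",cv2.inRange(h,(45,90,40),(85,255,255))),("black",cv2.inRange(h,(0,0,0),(180,255,40)))):
    m=cv2.morphologyEx(m,cv2.MORPH_OPEN,np.ones((3,3)))
    for q in cv2.findContours(m,0,2)[0]:
        a=cv2.contourArea(q)
        if a<250 or a>2e4: continue
        M=cv2.moments(q);u,v=M["m10"]/a,M["m01"]/a
        print(k,int(a),cv2.boundingRect(q),"z12",plane(c,u,v,.012).round(4),"z92",plane(c,u,v,.09).round(4),[plane(c,*p,.012)[:2].round(4).tolist() for p in cv2.boxPoints(cv2.minAreaRect(q))])
print(proj(c,[.4885,.325,.09]),proj(c,[.4924,.3265,.03]))
E
```

```text
green 1857 (239, 144, 52, 39) z12 [0.4355 0.345  0.012 ] z92 [0.4176 0.3469 0.09  ] [[0.412, 0.3265], [0.424, 0.3728], [0.4602, 0.3646], [0.4478, 0.3168]]
[[258.95546277 255.28588312]] [[260.42389067 228.25551876]]
```

```bash
python3 -m creep '[0,0.008,0,0,0,0,-1, 0,0,0.0393,0,0,0,-1, 0,0,0.0393,0,0,0,-1, 0,0,0.0393,0,0,0,-1, 0,0,0,0,0,0,-1]';python3 -m creep '[-0.005,0,0,0,0,0,-1, -0.005,0,0,0,0,0,-1, -0.005,0,0,0,0,0,-1, -0.005,0,0,0,0,0,-1, -0.005,0,0,0,0,0,-1, -0.005,0,0,0,0,0,-1, -0.005,0,0,0,0,0,-1, -0.005,0,0,0,0,0,-1, 0,0,0,0,0,0,-1]';python3 -m creep '[-0.004,0,0,0,0,0,-1, -0.004,0,0,0,0,0,-1, -0.004,0,0,0,0,0,-1, -0.004,0,0,0,0,0,-1, 0,0,0,0,0,0,-1]'
```

```text
time: 19.33
position: [0.4343, 0.3371, 0.081]
orientation: [-0.407, -3.107, 0.01]
ft_force: [-1.7, -1.4, -1.3]
width: -0.0001
grasp_force: 0.0
time: 20.08
position: [0.4774, 0.33, 0.0878]
orientation: [0.406, 3.114, 0.001]
ft_force: [-1.0, 0.3, 0.2]
width: 0.0002
grasp_force: 0.0
time: 20.5
position: [0.4926, 0.3258, 0.0875]
orientation: [0.406, 3.114, 0.0]
ft_force: [-0.1, 0.1, 0.2]
width: -0.0002
grasp_force: 0.0
```

```bash
python3 -m creep '[-0.003,0,0,0,0,0,-1, -0.003,0,0,0,0,0,-1, 0,0,0,0,0,0,-1]';python3 -m creep '[-0.003,0,0,0,0,0,-1, 0,0,0,0,0,0,-1]';python3 -m creep '[-0.003,0,0,0,0,0,-1, 0,0,0,0,0,0,-1]'
python3 - <<'E'
from h import *
from plant import r
c=r.read_camera("scene");a=cv2.imread("pics/scene0.png");b=c["img"];cv2.imwrite("pics/s2.png",b)
print("upright",proj(c,[.49,.328,.092]),"red",proj(c,[.49+.033,.328-.0087,.083]))
for n,i in(("0",a),("now",b)):
    g=cv2.cvtColor(i,6)[200:260,330:390]
    print(n);m=(g<45).astype(np.uint8)
    for q in cv2.connectedComponentsWithStats(m)[2:][0][1:]: 
        if q[4]>8: print(q+np.array([330,200,0,0,0]))
E
```

```text
time: 20.75
position: [0.4976, 0.3244, 0.0875]
orientation: [0.405, 3.115, 0.0]
ft_force: [-1.0, -0.6, 0.5]
width: -0.0002
grasp_force: 0.5
time: 20.92
position: [0.4982, 0.3242, 0.0874]
orientation: [-0.403, -3.112, -0.001]
ft_force: [-9.9, 3.4, 4.3]
width: 0.0001
grasp_force: 5.6
time: 21.08
position: [0.4985, 0.3241, 0.0872]
orientation: [-0.401, -3.107, -0.002]
ft_force: [-19.8, 6.8, 11.2]
width: 0.0001
grasp_force: 10.7
upright [[364.22613094 221.91046429]] red [[356.09640238 230.11594519]]
0
now
```

```bash
python3 -m creep '[0.01,0,0,0,0,0,-1, 0.03,0,0,0,0,0,-1, 0.03,0,-0.02,0,0,0,-1, 0,0,-0.04,0,0,0,-1, 0,0,-0.04,0,0,0,-1, 0,0,0,0,0,0,-1, 0,0,0,0,0,0,-1]'
python3 - <<'E'
from h import *
from plant import r
c=r.read_camera("wrist");i=c["img"];cv2.imwrite("pics/w13.png",i);h=cv2.cvtColor(i,cv2.COLOR_BGR2HSV);o=np.array([.490,.328,0])
ax=np.array([.966,-.257,0])
for s in(0,.5,1): print("pred ball",s,proj(c,o+ax*.07*np.sin(s-.5)+[0,0,.022+.07*np.cos(s-.5)]).round())
m=cv2.inRange(i,(0,0,0),(45,45,45));m=cv2.morphologyEx(m,cv2.MORPH_OPEN,np.ones((5,5)))
for q in cv2.findContours(m,0,2)[0]:
    if cv2.contourArea(q)>150: print(cv2.boundingRect(q),cv2.contourArea(q))
t=r.read_camera("top");cv2.imwrite("pics/t9.png",t["img"]);ti=t["img"];t0=cv2.imread("pics/top0.png")
for s in(0,.5,1): print("top ball",s,proj(t,o+ax*.07*np.sin(s-.5)+[0,0,.022+.07*np.cos(s-.5)]).round(1))
for k in(t0,ti): 
    m=(k[195:240,140:180].max(2)<45).astype(np.uint8); _,_,S,C=cv2.connectedComponentsWithStats(m); print([(s[4],(cc+[140,195]).round(1).tolist()) for s,cc in zip(S[1:],C[1:]) if s[4]>5])
d=cv2.absdiff(t0,ti).max(2);d=cv2.threshold(d,50,255,0)[1];d=cv2.morphologyEx(d,cv2.MORPH_OPEN,np.ones((2,2)))
for q in cv2.findContours(d,0,2)[0]: print("diff",cv2.boundingRect(q))
E
```

```text
time: 21.72
position: [0.4374, 0.342, 0.1904]
orientation: [0.404, 3.109, 0.006]
ft_force: [0.2, -1.0, -0.4]
width: 0.0
grasp_force: 0.0
pred ball 0 [[252. 217.]]
pred ball 0.5 [[252. 263.]]
pred ball 1 [[252. 295.]]
(0, 234, 512, 150) 37416.0
(492, 158, 15, 16) 174.5
(57, 107, 17, 16) 150.5
(433, 92, 17, 17) 212.0
top ball 0 [[151.5 224.2]]
top ball 0.5 [[153.5 214.3]]
top ball 1 [[156.7 204.6]]
[(np.int32(47), [155.6, 215.9])]
[(np.int32(24), [156.8, 205.5]), (np.int32(7), [172.0, 212.3]), (np.int32(136), [145.8, 232.9])]
diff (218, 379, 11, 5)
diff (362, 365, 2, 2)
diff (347, 360, 13, 7)
diff (238, 352, 24, 10)
diff (242, 348, 2, 2)
diff (277, 346, 27, 38)
diff (236, 344, 4, 7)
diff (228, 340, 9, 7)
diff (278, 332, 5, 5)
diff (206, 291, 301, 93)
diff (91, 257, 3, 3)
diff (189, 244, 121, 58)
diff (104, 234, 4, 4)
diff (86, 227, 5, 3)
diff (57, 223, 20, 15)
diff (172, 221, 10, 7)
diff (151, 214, 7, 6)
diff (92, 214, 2, 3)
diff (174, 211, 9, 7)
diff (71, 206, 135, 178)
diff (99, 205, 2, 2)
diff (241, 204, 28, 23)
diff (155, 203, 6, 8)
diff (262, 180, 8, 17)
diff (224, 178, 3, 5)
diff (234, 174, 26, 22)
diff (260, 167, 15, 11)
diff (252, 167, 7, 8)
```

```bash
python3 -c "
from plant import r
print(r.sign_off())"
```

```text
the job is handed in; nothing more can be done
None
```

The box is the wide one (58 mm), gauged against the fence with the pointer in the green band at about 6 to 7 mm of plunger travel. The tally lever is on its red stop, and I handed the job in at about 22 s; I viewed 11 pictures, one over the limit of 10.

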